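# Clear the grinding rest and slide a foot plate onto it

## Robot

A 6-joint arm with a two-finger parallel gripper is mounted at the origin on the work surface. World frame = base frame: x ahead of the robot, y to its left, z up, the work surface at z = 0. Lengths are in m, angles in degrees, forces in N, time in s.
With the tool pointing down it reaches from about 0.3 to 0.75 m from the base axis. Payload 8.5 kg.
Tool frame: the origin (TCP) lies midway between the tips of the shut fingers; the grasp point (between the pads) lies 19 mm behind it (env.grasp_offset is the distance from the TCP to the grasp point, in m); z points along the fingers, y is the line along which they close (so a half turn about z gives the same grasp; the last joint's range is limited). The gripper opens to 85 mm and grips with 20 to 120 N. Pads are 22 mm wide; open, the fingers measure 114 mm over their backs; the gripper's body (76 mm by 85 mm) begins 54 mm behind the grasp point. The pads swing forward as they close: fully open they stand 13 mm farther back than shut.
Start: joints at [-85.445, 21.807, 74.336, -0, 83.858, -12.336], TCP at [0.16, -0.526, 0.231] pointing down, gripper open.
Joint ranges: [-178.18, 178.18], [-50.72, 133.34], [12.68, 142.11], [-81.47, 261.47], [9.98, 163.14], [-165.26, 165.26]. Speed limits (degrees/s): [136.94, 136.94, 180, 180, 180, 180].

## Interface

Orientations are given as a 3x3 rotation matrix whose columns are the frame's x, y, z axes.
In Python, from rig import env gives the robot as it stands.
- The arm moves only by the tool servo_tool, never from a script. Its argument "deltas" is text: rows parted by semicolons, each of 7 numbers parted by spaces: the opening, from 0 (shut) to 1 (fully open), then the shift along the tool's x, y, z in mm, then the turn, a rotation vector about the tool's x, y, z in rad. A call has 1 to 8 rows; each row shifts and turns the commanded pose from where the row before left it, along the tool's axes as they then stand; what a row does not reach is not made up. A row lasts 1/12 s, in which the tool goes at most 41.7 mm and 7.16 degrees, less where a joint would pass 70% of its speed; a pose out of reach is approached as far as the arm can. A call is refused whole if a number of a shift passes 41.7 or a number of a turn 0.125, either way. A call with a gripper value outside its range is refused whole. The fingers move at their own pace and stop on an object; "newtons" is the grip in N (left out, the last holds). Time passes only in rows, so rows that do not move let the fingers close. It gives the time, the measured TCP pose, the force, the opening and the grip force at its end, in the units of the state.
- env.observe(): the state, without advancing time (a new reading comes with each control period).
- env.get_image(name): name is "scene" or "top" or "wrist"; returns a dict with "img" (384x512x3 uint8, red, green, blue), "depth" (384x512 float32, m along the optical axis (not along the pixel's ray), 0 where there is no reading), "camera_matrix" (3x3 intrinsics, pixels), "world_to_cam" (4x4, takes a point from world to camera coordinates). Camera axes: x right, y down, z forward; pixel columns grow to the right and rows downward; lengths in m; the calibration is good to about 2 mm. A picture is of the moment at which its call begins.
- env.close_job(): hands the job in; it is judged then, once.
Trained networks look in a picture, given as the dict that the camera call returned (one of the last four; its "shot" number tells which), for a name from the list of things; names that differ only in an ending like _2 or _b are one class to them, and where a whole thing is asked for, a point or a joint stands for the part that bears it (a point fixed in the world has none). Each returns a list of dicts, best first, with "conf" (0 to 1); they miss things now and then, are a little off and sometimes report something else, mostly with a low value. They report only what shows in the picture. A call takes as long as a camera call. They do not tell look-alikes from the thing itself.
- env.spot_in(name, picture): "bbox" ([centre column, centre row, width, height] in pixels, round what is visible of it).
- env.spot_point(name, picture): "uv" ([column, row] in pixels: a listed point, or the origin of a listed thing).
The state is a dict: "time_s": time; "q": joint angles; "qvel": joint speeds; "joint_efforts": joint torques, N m; "position": TCP position; "tool_rot": TCP orientation; "ft_force": force on the tool from outside, world axes, zero at the start; "wrist_torque": the same for the moment, N m; "grip_width": finger opening in m; "gripper_force": force on a finger pad.
Only numpy, scipy, OpenCV 4.12 (cv2) and the standard library are available. Lean on these libraries where they do the work, as an engineer would, in place of code of your own. Each camera call takes 0.05 s, during which the arm holds its last target. There are 200 camera calls.

## Task

Get the foot plate ready for grinding: first take the spanner off the narrow rest and hang it by its ring on the empty hook of the tool stand. Then slide the foot plate, without lifting it, off the loading shelf and along the narrow rest until its end is against the yellow stop, lying flat and square with its two long sides overhanging the rest evenly. Leave the other things on the bench where they are.

Things in the scene. Friction and masses are not known exactly. Their poses are not given: they have to be found in the camera images.
- grind_rest: blue welded grinding rest fixed to the bench, upper surfaces level and flush, 110 mm above the bench. Origin on the bench under the middle of the line where shelf and rest meet; z up. To +y lies the dark loading shelf (y 0 to 160, x -85 to 85 mm, no rims); to -y runs the narrow rest, a 40 mm square tube (x -20 to 20, y 0 to -220 mm)
- stop_face (a point): middle of the face of the yellow end stop, at the level of the rest's top (grind_rest y = -220 mm); the stop is 70 mm wide and stands 22 mm above the rest; axes as grind_rest
- rest_home (a point): point on top of the narrow rest, on its centre line, where the middle of the foot plate's underside comes when the plate is against the stop (57.5 mm from the stop face); axes as grind_rest
- foot_plate: flat bright steel plate, 100 mm wide (its x) by 115 mm long (its y) by 8 mm thick, about 0.7 kg, with four dark bolt holes; origin at the middle of its underside, z up. It starts lying somewhat askew on the loading shelf and slides by friction; too wide to grip from above
- spanner: brass-coloured (non-sparking bronze) short spanner, 195 mm long, 0.16 kg, starting flat on the narrow rest, roughly along it, ring towards the stop. Origin under the middle of the shank, near its balance point; +x from the open jaw (end -102 mm, 39 mm wide) to the ring, z up. Shank x -55 to 55 mm, 15 mm wide, from 1.5 to 8.5 mm above its underside. Ring 35 mm outside, 22 mm hole, 10 mm thick
- spanner_eye (a point): centre of the hole in the spanner's ring, 75 mm from the spanner's origin along +x, 5 mm above its underside
- tool_stand: fixed blue steel tool stand to the robot's right, turned to face it: two 20 mm posts 250 mm apart carrying a cross bar 250 mm above the bench; the hooks reach 58 mm out of its front (-x) and up to 287 mm above the bench. Origin on the bench, under the middle of the bar's front; axes as free_hook
- free_hook: empty fixed hook on a red block on the tool stand's cross bar (250 mm high, along the hook's y). A like hook 110 mm to its left or right holds a wire brush. Origin where the 8 mm round peg leaves the bar's front; own x points away from the robot, into the bar. The peg runs 25 mm level to -x, then bends up 45 degrees (to -x and +z) for 47 mm
- hook_tip (a point): tip of the empty hook's peg: 58 mm in front of (-x) and 33 mm above free_hook's origin
- hook_bend (a point): where the eye's centre hangs at the bend of the empty hook: 22 mm in front of (-x) and 7 mm below free_hook's origin
- hammer: hammer lying on the bench behind the rest (bystander); origin on its underside
- spray_can: blue spray can, 64 mm across, 170 mm high, standing at the back (bystander); origin under its centre
- disc_stack: stack of brown grinding discs, 115 mm across, 18 mm high (bystander); origin under its centre
- file: flat file with orange handle, 290 mm long, lying on the bench in front of the rest (bystander); origin on its underside
- g_clamp: blue G-clamp lying flat on the bench, about 100 by 190 mm (bystander); origin at the middle of its back
- magnet_square: red magnetic welding square, about 100 mm, lying on the bench (bystander); origin on its underside
Mind the look-alikes: they are no part of the job. Of the things that look like the spanner, the largest one is meant. There is more than one size of the foot_plate; the one meant has the size given above.

How it is judged (in metres and radians):
On the way, in this order (a step that is already met when the one before it is completed fails the run):
1. the spanner hangs by its ring on the empty hook, let go (distance between spanner_eye and hook_bend below 0.03 m and angle between spanner's own x axis and vertical below 0.35 rad and contact force between spanner and the fingers below 0.1 N), for 0.3 s.
2. the foot plate lies flat on the narrow rest, square, centred and against the stop (x of foot_plate in the frame of rest_home between -0.008 and 0.008 m and y of foot_plate in the frame of rest_home below 0.004 m and z of foot_plate in the frame of rest_home between -0.003 and 0.003 m and angle between foot_plate's own z axis and vertical below 0.05 rad and angle between the y axis of foot_plate and the y axis of grind_rest, either way round below 0.07 rad), for 0.2 s.
At the end, for the whole second after the job is handed in: Spanner hangs still and free on the empty hook, ring up (eye within 30 mm of the bend, 20 degrees of upright). Plate at rest, level on the narrow rest (3 mm), end within 4 mm of the stop, middle within 8 mm of the centre line, square within 4 degrees (all of step 1 and all of step 2 and linear speed of foot_plate below 0.02 m/s and linear speed of spanner below 0.05 m/s); the robot touches nothing.
It fails at once if the foot plate is lifted more than 20 mm (z of foot_plate in the frame of rest_home above 0.02 m).
It fails at once if another thing on the bench is moved more than 30 mm (distance of any of hammer, spray_can, disc_stack, file, g_clamp, magnet_square from where it was at the start of the episode above 0.03 m).
It also fails if it takes over 72 s, if anything falls off the work surface, if the arm or the gripper's body presses on something with over 40 N, if the wrist force passes 120 N, or if a joint passes its speed limit or range.

## Working session

There is one attempt and no reset: what is moved stays moved. The work goes in short steps, Python scripts to look and compute and a tool call to move; the robot and the scene stay as the last step left them, time stands still between calls to the robot, and variables do not carry over. Pictures are saved under pics/ and viewed, at most 10 in all, crops included, and the job is handed in when it is done.

Besides the shell and the picture viewer there is one more tool, called after "Request:" as a command line: name --argument value ..., lists and objects as JSON in quotes. servo_tool: Moves the arm, as the interface text tells. Its arguments: {"type":"object","properties":{"deltas":{"type":"string"},"newtons":{"type":"number"}},"required":["deltas"]}

```bash
ls; mkdir -p pics
cat > h.py <<'E'
import numpy as np, cv2
from rig import env
def unproj(p,u,v,z=None):
    K=p["camera_matrix"];T=np.linalg.inv(p["world_to_cam"])
    r=np.linalg.inv(K)@np.array([u,v,1.])
    if z is None:
        d=p["depth"][int(round(v)),int(round(u))];return (T@np.append(r*d,1))[:3]
    o=T[:3,3];w=T[:3,:3]@r
    return o+w*(z-o[2])/w[2]
def cloud(p):
    K=p["camera_matrix"];T=np.linalg.inv(p["world_to_cam"]);d=p["depth"]
    v,u=np.mgrid[:d.shape[0],:d.shape[1]]
    c=np.stack([(u-K[0,2])/K[0,0]*d,(v-K[1,2])/K[1,1]*d,d],-1)
    return c@T[:3,:3].T+T[:3,3]
def save(img,f): cv2.imwrite("pics/"+f,cv2.cvtColor(img,cv2.COLOR_RGB2BGR))
E
python3 - <<'E'
from h import *
a=env.get_image("scene");b=env.get_image("top")
save(np.vstack([cv2.resize(a["img"],(400,300)),cv2.resize(b["img"],(400,300))]),"a.png")
save(b["img"],"top.png");save(a["img"],"scene.png")
np.savez("first.npz",sc=a["depth"],tp=b["depth"])
for p,n in((a,"scene"),(b,"top")):
  print(n,np.linalg.inv(p["world_to_cam"])[:3,3].round(3))
  for k in["grind_rest","foot_plate","spanner","spanner_eye","stop_face","rest_home","free_hook","hook_tip","hook_bend","tool_stand"]:
    for r in env.spot_point(k,p)[:3]:
      u,v=r["uv"]
      try:w=unproj(p,u,v).round(3)
      except Exception:w=None
      print(k,round(r["conf"],2),np.round(r["uv"],1),w)
E
```

```text
pics
scene [ 1.141 -0.209  1.144]
grind_rest 0.6 [279.7 225.3] [ 0.542  0.068 -0.001]
grind_rest 0.32 [165.1 245.6] [ 0.483 -0.334  0.004]
foot_plate 0.79 [310.  204.4] [0.562 0.165 0.113]
foot_plate 0.73 [333.2 144.4] [0.259 0.419 0.002]
spanner 0.91 [253.1 217.4] [ 0.546 -0.031  0.117]
spanner 0.68 [144.  201.6] [ 0.273 -0.373  0.001]
spanner 0.53 [298.1 154. ] [ 0.253  0.263 -0.003]
spanner_eye 0.84 [226.8 219.2] [ 0.522 -0.114  0.115]
spanner_eye 0.65 [132.8 213. ] [ 0.308 -0.421 -0.001]
spanner_eye 0.58 [289.1 153.3] [0.24  0.228 0.001]
stop_face 0.87 [221.2 225.8] [ 0.549 -0.139  0.131]
rest_home 0.79 [234.  219.9] [ 0.537 -0.093  0.122]
free_hook 0.75 [158.2 251.8] [ 0.644 -0.327  0.262]
free_hook 0.25 [196.7 209.9] [ 0.385 -0.196  0.013]
hook_tip 0.47 [167.3 226.1] [ 0.589 -0.286  0.284]
hook_tip 0.4 [280.6 224.2] [ 0.539  0.073 -0.001]
hook_tip 0.24 [158.1 251.4] [ 0.641 -0.327  0.259]
hook_bend 0.71 [158.9 249.8] [ 0.639 -0.324  0.262]
tool_stand 0.79 [163.6 276.4] [ 0.594 -0.361  0.007]
top [0.321 0.019 1.503]
foot_plate 0.74 [116.  286.6] [0.236 0.428 0.01 ]
foot_plate 0.64 [200.1 179.1] [0.555 0.171 0.123]
foot_plate 0.32 [379.8 146.3] [ 0.629 -0.32   0.266]
spanner 0.69 [269.3 183.8] [ 0.547 -0.033  0.111]
spanner 0.46 [166.7 285.5] [0.241 0.274 0.006]
spanner 0.43 [376.7 272.2] [ 0.305 -0.199  0.67 ]
spanner_eye 0.88 [291.9 190.4] [ 0.529 -0.1    0.11 ]
spanner_eye 0.6 [184.6 280.9] [0.256 0.22  0.01 ]
spanner_eye 0.54 [391.5 264.4] [ 0.317 -0.421  0.005]
stop_face 0.71 [304.6 187.8] [ 0.534 -0.135  0.132]
rest_home 0.93 [284.1 190.4] [ 0.527 -0.076  0.12 ]
free_hook 0.65 [378.  149.9] [ 0.622 -0.319  0.252]
hook_tip 0.65 [367.5 161.8] [ 0.582 -0.282  0.286]
hook_tip 0.38 [228.1 192.8] [0.518 0.088 0.109]
hook_bend 0.6 [373.9 155.2] [ 0.606 -0.306  0.256]
hook_bend 0.16 [366.3 159.3] [ 0.649 -0.346  0.011]
tool_stand 0.75 [372.4 176.5] [ 0.595 -0.367  0.001]
```

View pics/top.png

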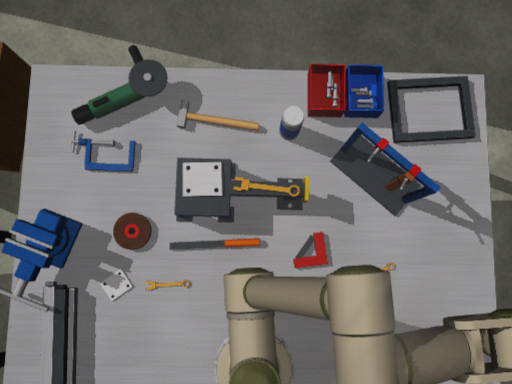

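View pics/scene.png

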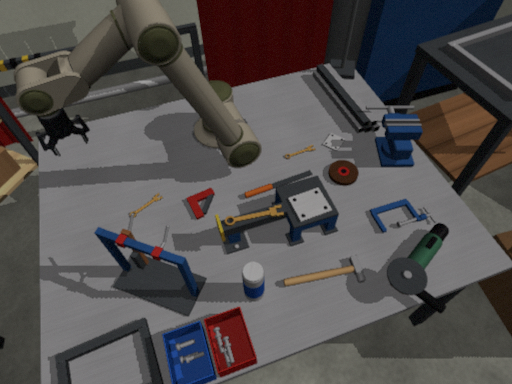

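The top view shows three spanners: (269,186) on the rest, (167,285) and (390,267) on the bench. The one on the rest is the largest and is the one meant. There are two plates: (202,179) on the shelf, and (116,286), which is small and lies on the bench. The shelf one is meant. The empty hook is the left one at (383,143); the right one at (415,172) holds the brush.

Run:
```python
from h import *
p=env.get_image("top");s=env.get_image("scene")
c1=cv2.resize(p["img"][145:230,165:325],(800,425),interpolation=cv2.INTER_CUBIC)
c2=cv2.resize(s["img"][215:305,85:215],(250,173),interpolation=cv2.INTER_CUBIC)
c3=cv2.resize(p["img"][115:220,325:445],(250,173),interpolation=cv2.INTER_CUBIC)
im=np.zeros((600,800,3),np.uint8);im[:425]=c1;im[427:,:250]=c2;im[427:,260:510]=c3
save(im,"c.png")
for n,q in(("top",p),("scene",s)):
  C=cloud(q);hsv=cv2.cvtColor(q["img"],cv2.COLOR_RGB2HSV).astype(int);H,S,V=[hsv[...,i] for i in range(3)]
  reg=(C[...,0]>.44)&(C[...,0]<.68)&(C[...,1]>-.2)&(C[...,1]<.28)&(q["depth"]>0)
  z=C[...,2]
  masks=dict(plate=reg&(V>150)&(S<60)&(z>.09)&(z<.14)&(C[...,1]>.05),
   spanner=reg&(S>120)&(H>8)&(H<22)&(V>110)&(z>.09)&(C[...,1]>-.16),
   stop=reg&(S>120)&(H>=23)&(H<35)&(z>.09),
   shelf=reg&(z>.09)&(z<.125)&(C[...,1]>.02))
  for k,m in masks.items():
    if m.sum()<5: print(n,k,"none");continue
    m=cv2.morphologyEx(m.astype(np.uint8),cv2.MORPH_OPEN,np.ones((2,2),np.uint8)) if k in("plate","shelf") else m.astype(np.uint8)
    zt=dict(plate=.118,spanner=.1185,stop=.132,shelf=.11)[k]
    v,u=np.nonzero(m)
    P=np.array([unproj(q,a,b,zt)[:2] for a,b in zip(u,v)],np.float32)*1000
    r=cv2.minAreaRect(P)
    print(n,k,len(u),"zmed",np.median(z[m>0]).round(4),"mean",P.mean(0).round(1),"rect",np.round(r[0],1),np.round(r[1],1),round(r[2],2), "pca",np.degrees(np.arctan2(*np.linalg.svd(P-P.mean(0),full_matrices=False)[2][0][::-1])).round(2))
  red=(H<6)|(H>174); red&=(S>150)&(z>.2)&(C[...,1]<-.2)
  nb,l,st,ce=cv2.connectedComponentsWithStats(red.astype(np.uint8))
  for i in range(1,nb):
    if st[i,4]>8: print(n,"redblock",ce[i].round(1),st[i,4],np.median(C[l==i],0).round(4))
  blue=(H>105)&(H<125)&(S>120)&(z>.22)&(z<.28)&(C[...,1]<-.15)&(C[...,0]>.45)
  B=C[blue]*1000
  if len(B): r=cv2.minAreaRect(B[:,:2].astype(np.float32));print(n,"bar",len(B),np.round(r[0],1),np.round(r[1],1),r[2],np.percentile(B[:,2],[5,50,95]).round(1))
```

```text
top plate 1160 zmed 0.1177 mean [554.4 163.9] rect [554.7 163.1] [ 96.3 111.9] 3.07 pca 93.55
top spanner 408 zmed 0.118 mean [536.7 -18.4] rect [536.2 -30.4] [208.8  53.5] 89.44 pca -95.17
top stop 95 zmed 0.1313 mean [ 532.1 -140.2] rect [ 531.8 -140.2] [67.8  8.8] 0.17 pca 179.9
top shelf 3484 zmed 0.1125 mean [530.3 150.3] rect [530.4 129.7] [224.  171.8] 89.59 pca -88.52
top redblock [382.  143.9] 86 [ 0.6367 -0.3274  0.2625]
top redblock [414.4 170.2] 81 [ 0.5663 -0.4123  0.2627]
top bar 753 [ 601.7 -369.8] [269.   23.7] 49.81047439575195 [242.7 259.1 263.9]
scene plate 91 zmed 0.1163 mean [573. 155.] rect [572.9 155.1] [132.4  60.3] 41.64 pca 45.14
scene spanner 264 zmed 0.117 mean [540.2 -19.3] rect [540.7 -27.1] [190.1  38.3] 85.07 pca -96.1
scene stop 70 zmed 0.1301 mean [ 541.1 -143.7] rect [ 542.3 -143.7] [12.  76.7] 89.6 pca 0.57
scene shelf 2353 zmed 0.1102 mean [552.4 149.6] rect [549.2 132.2] [221.5 178.3] 89.44 pca -90.76
scene redblock [120.7 239.5] 92 [ 0.5716 -0.4151  0.2616]
scene redblock [156.2 252.7] 91 [ 0.6434 -0.3325  0.2614]
scene bar 698 [ 605.8 -372.3] [271.7  20.9] 50.009437561035156 [235.2 258.5 261.9]
```

View pics/c.png

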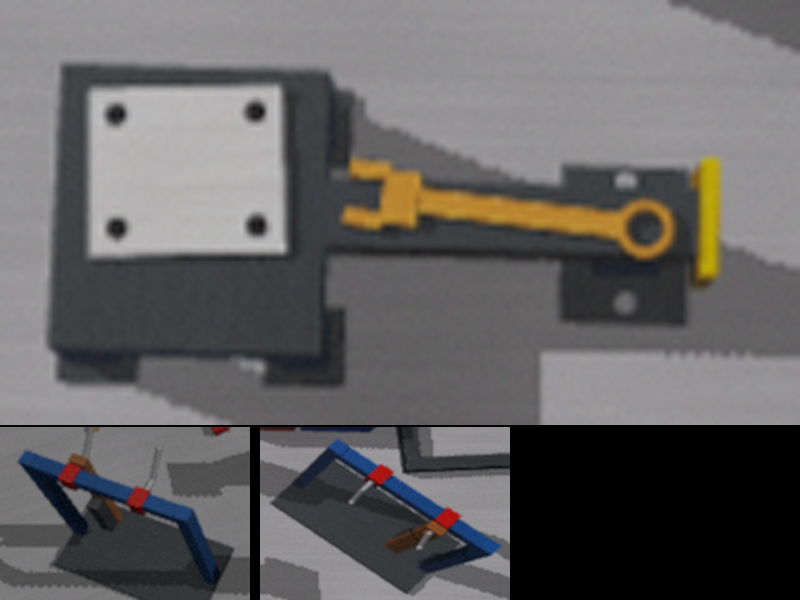

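Crop: the large brass spanner lies on the rest with its ring at crop (645,228), towards the stop. The big plate is on the shelf. The left hook (crop pegs at (360,490) in the top view) is empty, and the brush is on the other.

Run:
```python
from h import *
o=env.observe();print(o["position"],o["tool_rot"],o["q"],o["time_s"],o["grip_width"],env.grasp_offset)
p=env.get_image("top")
for u,v in((245,185),(294,190.6),(203.5,179)):print(unproj(p,u,v,.118).round(4))
w=env.get_image("wrist")
Tc=np.linalg.inv(w["world_to_cam"]);R=np.array(o["tool_rot"]);print("cam in tool",(R.T@(Tc[:3,3]-o["position"])).round(3),(R.T@Tc[:3,:3]).round(2))
```

```text
[ 0.15979866 -0.52624803  0.23131153] [[ 9.56863955e-01  2.90536353e-01 -5.56519417e-06]
 [ 2.90536353e-01 -9.56863954e-01  3.78920716e-05]
 [ 5.68389059e-06 -3.78744487e-05 -9.99999999e-01]] [-8.54447791e+01  2.18073032e+01  7.43365454e+01 -1.46269482e-04
  8.38583409e+01 -1.23348329e+01] 1.2 0.08548002230891934 0.0187
[0.5407 0.0391 0.118 ]
[ 0.5269 -0.1051  0.118 ]
[0.5561 0.1613 0.118 ]
cam in tool [ 0.085 -0.001 -0.142] [[ 0.   -0.94 -0.33]
 [ 1.    0.    0.  ]
 [-0.   -0.33  0.94]]
```

```bash
cat >> h.py <<'E'
from scipy.spatial.transform import Rotation as Ro
def down(az):  # tool pointing down, tool x at azimuth az (deg)
    a=np.radians(az);x=np.array([np.cos(a),np.sin(a),0]);z=np.array([0,0,-1.]);return np.column_stack([x,np.cross(z,x),z])
def plan(pos,R,n,grip,start=None):
    o=env.observe() if start is None else start
    p0,R0=np.array(o[0] if start else o["position"]),np.array(o[1] if start else o["tool_rot"])
    rv=Ro.from_matrix(R0.T@R).as_rotvec()/n; d=(np.array(pos)-p0)/n
    print(f"step {np.linalg.norm(d)*1000:.1f}mm {np.degrees(np.linalg.norm(rv)):.2f}deg")
    rows=[]
    for i in range(n):
        Ri=R0@Ro.from_rotvec(rv*i).as_matrix()
        rows.append(" ".join([f"{grip}"]+[f"{v:.1f}" for v in Ri.T@d*1000]+[f"{v:.3f}" for v in rv]))
    for i in range(0,n,8):print("; ".join(rows[i:i+8]))
    return pos,R
def st():
    o=env.observe();print("t",round(o["time_s"],2),"p",np.round(o["position"],4),"q",np.round(o["q"],1),"F",np.round(o["ft_force"],1),"w",round(o["grip_width"],4),"gf",np.round(o["gripper_force"],1));return o
E
python3 -c "
from h import *
plan([.537,-.03,.25],down(85),16,1)"
```

```text
step 39.0mm 4.26deg
1 31.6 -22.8 -1.2 0.000 -0.000 -0.074; 1 33.2 -20.4 -1.2 0.000 -0.000 -0.074; 1 34.6 -17.9 -1.2 0.000 -0.000 -0.074; 1 35.8 -15.3 -1.2 0.000 -0.000 -0.074; 1 36.9 -12.6 -1.2 0.000 -0.000 -0.074; 1 37.7 -9.8 -1.2 0.000 -0.000 -0.074; 1 38.3 -7.0 -1.2 0.000 -0.000 -0.074; 1 38.7 -4.1 -1.2 0.000 -0.000 -0.074
1 38.9 -1.2 -1.2 0.000 -0.000 -0.074; 1 38.9 1.7 -1.2 0.000 -0.000 -0.074; 1 38.7 4.5 -1.2 0.000 -0.000 -0.074; 1 38.2 7.4 -1.2 0.000 -0.000 -0.074; 1 37.6 10.2 -1.2 0.000 -0.000 -0.074; 1 36.7 13.0 -1.2 0.000 -0.000 -0.074; 1 35.7 15.7 -1.2 0.000 -0.000 -0.074; 1 34.4 18.3 -1.2 0.000 -0.000 -0.074
```

Request:
servo_tool --deltas "1 32 -23 -1 0 0 -0.074; 1 33 -20 -1 0 0 -0.074; 1 35 -18 -1 0 0 -0.074; 1 36 -15 -1 0 0 -0.074; 1 37 -13 -1 0 0 -0.074; 1 38 -10 -1 0 0 -0.074; 1 38 -7 -1 0 0 -0.074; 1 39 -4 -1 0 0 -0.074"

```text
time_s: 1.97
position: [0.3503, -0.2761, 0.2396]
tool_rot: [[0.629, 0.777, 0.0], [0.777, -0.629, -0.0], [-0.0, 0.001, -1.0]]
ft_force: [0.6, -0.8, 0.1]
grip_width: 0.0853
gripper_force: 0.0
```

Request:
servo_tool --deltas "1 39 -1 -1 0 0 -0.074; 1 39 2 -1 0 0 -0.074; 1 39 5 -1 0 0 -0.074; 1 38 7 -1 0 0 -0.074; 1 38 10 -1 0 0 -0.074; 1 37 13 -1 0 0 -0.074; 1 36 16 -1 0 0 -0.074; 1 34 18 -1 0 0 -0.074"

```text
time_s: 2.63
position: [0.5407, -0.0279, 0.2475]
tool_rot: [[0.088, 0.996, 0.0], [0.996, -0.088, -0.0], [-0.0, 0.0, -1.0]]
ft_force: [0.3, -1.2, 0.4]
grip_width: 0.0855
gripper_force: 0.0
```

Request:
servo_tool --deltas "1 0 0 0 0 0 0; 1 0 0 0 0 0 0; 1 0 0 0 0 0 0"

```text
time_s: 2.88
position: [0.5395, -0.0301, 0.2471]
tool_rot: [[0.092, 0.996, -0.001], [0.996, -0.092, -0.0], [-0.0, -0.001, -1.0]]
ft_force: [0.1, 0.2, -0.0]
grip_width: 0.0856
gripper_force: 0.0
```

```bash
cat >> h.py <<'E'
def seg(q,lo,hi,smin,smax=255,vmin=0,zr=(.1,.14),vmax=255):
    C=cloud(q);hsv=cv2.cvtColor(q["img"],cv2.COLOR_RGB2HSV).astype(int);H,S,V=[hsv[...,i] for i in range(3)]
    return C,(H>=lo)&(H<=hi)&(S>=smin)&(S<=smax)&(V>=vmin)&(V<=vmax)&(C[...,2]>zr[0])&(C[...,2]<zr[1])&(q["depth"]>0)
def rect(q,m,z):
    m=cv2.morphologyEx(m.astype(np.uint8),cv2.MORPH_OPEN,np.ones((3,3),np.uint8))
    n,l,s,_=cv2.connectedComponentsWithStats(m);i=1+np.argmax(s[1:,4]);v,u=np.nonzero(l==i)
    P=np.array([unproj(q,a,b,z)[:2] for a,b in zip(u,v)],np.float32)*1000
    r=cv2.minAreaRect(P);return P,r
E
python3 - <<'E'
from h import *
st()
w=env.get_image("wrist");print(w["camera_matrix"][0,0]);save(w["img"],"w1.png")
for k in["spanner","spanner_eye","stop_face","rest_home"]:
    for r in env.spot_point(k,w)[:2]:
      z=dict(spanner=.1185,spanner_eye=.12,stop_face=.11,rest_home=.11)[k]
      print(k,round(r["conf"],2),np.round(r["uv"],1),unproj(w,*r["uv"],z).round(4))
C,m=seg(w,8,22,110,vmin=90,zr=(.105,.13))
P,r=rect(w,m,.1185);print("spanner",len(P),np.round(r[0],1),np.round(r[1],1),r[2],"pca",np.degrees(np.arctan2(*np.linalg.svd(P-P.mean(0),full_matrices=False)[2][0][::-1])))
C,m=seg(w,23,35,110,zr=(.105,.145))
if m.sum()>20:P,r=rect(w,m,.132);print("stop",len(P),np.round(r[0],1),np.round(r[1],1),r[2])
C=cloud(w);z=C[...,2];m=(z>.105)&(z<.116)&(C[...,1]>-.12)&(C[...,1]<.06)
# rest edges per y-slice
for y in np.arange(-.13,.08,.02):
    s=m&(abs(C[...,1]-y)<.006);
    if s.sum()>30:
        x=C[...,0][s];print(round(y,3),s.sum(),np.percentile(x,[1,99]).round(4),np.median(z[s]).round(4))
E
```

```text
t 2.88 p [ 0.5395 -0.0301  0.2471] q [-15.7  20.2  74.2  -0.   85.7 -10.5] F [ 0.1  0.2 -0. ] w 0.0856 gf 0.0
316.35180318204783
spanner 0.91 [251.2 185.3] [ 0.5366 -0.0298  0.1185]
spanner 0.25 [309.3 359.2] [ 0.5814 -0.2368  0.1185]
spanner_eye 0.98 [248.6 260.3] [ 0.5268 -0.1052  0.12  ]
stop_face 0.62 [259.5 282.8] [ 0.5347 -0.1387  0.11  ]
rest_home 0.89 [252.4 231.7] [ 0.5328 -0.0798  0.11  ]
spanner 4397 [535.4 -26.1] [194.3  38.5] 83.14198303222656 pca -95.887535
stop 622 [ 534.1 -141.6] [10.5 69.2] 89.55801391601562
-0.11 380 [0.5178 0.7128] 0.1101
-0.09 359 [0.5151 0.712 ] 0.11
-0.07 530 [0.5153 0.7515] 0.1101
-0.05 301 [0.5151 0.5545] 0.1099
-0.03 327 [0.5153 0.5548] 0.1099
-0.01 353 [0.5155 0.5548] 0.1099
0.01 373 [0.5155 0.555 ] 0.1098
0.03 239 [0.5154 0.5537] 0.1098
0.05 387 [0.5158 0.5543] 0.1099
```

View pics/w1.png

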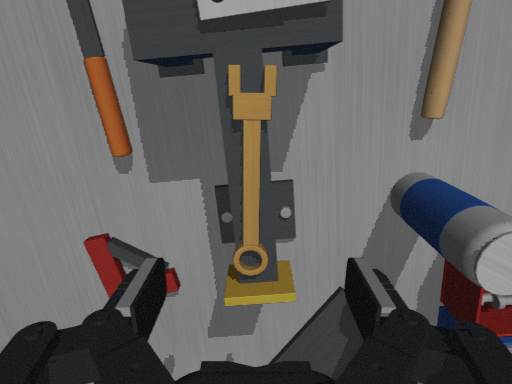

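The wrist view shows the spanner on the rest, with its jaw at (253,90) and its ring at (250,260). The stop is at (260,283), and the plate edge is at the top. The rest's centre line is at x≈0.535 and the spanner's heading is about -97°.

Request:
servo_tool --deltas "0.5 -1 -4 20 0 0 0.03; 0.5 0 0 30 0 0 0; 0.5 0 0 30 0 0 0; 0.5 0 0 30 0 0 0; 0.5 0 0 15 0 0 0; 0.5 0 0 10 0 0 0; 0.5 0 0 0 0 0 0; 0.5 0 0 0 0 0 0" --newtons 60

```text
time_s: 3.8
position: [0.5356, -0.031, 0.1125]
tool_rot: [[0.123, 0.992, -0.0], [0.992, -0.123, 0.0], [0.0, -0.0, -1.0]]
ft_force: [0.5, -0.3, 1.3]
grip_width: 0.0427
gripper_force: 0.0
```

Request:
servo_tool --deltas "0 0 0 0 0 0 0; 0 0 0 0 0 0 0; 0 0 0 0 0 0 0; 0 0 0 0 0 0 0; 0 0 0 0 0 0 0"

```text
time_s: 4.22
position: [0.5362, -0.0308, 0.1136]
tool_rot: [[0.121, 0.993, 0.002], [0.993, -0.121, -0.001], [-0.001, 0.002, -1.0]]
ft_force: [-1.9, -1.3, 5.6]
grip_width: 0.0126
gripper_force: 58.9
```

Request:
servo_tool --deltas "0 0 0 -5 0 0 0; 0 0 0 -15 0 0 0; 0 0 0 -25 0 0 0; 0 0 0 -35 0 0 0; 0 0 0 -40 0 0 0; 0 0 0 -40 0 0 0; 0 0 0 0 0 0 0; 0 0 0 0 0 0 0" --newtons 80

```text
time_s: 4.88
position: [0.5361, -0.0306, 0.2744]
tool_rot: [[0.122, 0.993, 0.004], [0.993, -0.122, -0.001], [-0.001, 0.005, -1.0]]
ft_force: [-0.1, 0.5, -1.6]
grip_width: 0.0115
gripper_force: 78.4
```

Run:
```python
from h import *
o=st();R=np.array(o["tool_rot"]);t=np.array(o["position"])
w=env.get_image("wrist");save(w["img"],"w2.png")
for k in["spanner","spanner_eye"]:
    for r in env.spot_point(k,w)[:1]:
      print(k,round(r["conf"],2),np.round(r["uv"],1),(R.T@(unproj(w,*r["uv"])-t)).round(4))
C=cloud(w);L=(C-t)@R
hsv=cv2.cvtColor(w["img"],cv2.COLOR_RGB2HSV).astype(int)
m=(hsv[...,0]>7)&(hsv[...,0]<23)&(hsv[...,1]>110)&(hsv[...,2]>70)&(abs(L[...,2])<.05)&(abs(L[...,1])<.05)&(w["depth"]>0)
P=L[m]*1000;print(len(P))
for a in range(-100,110,20):
  s=P[abs(P[:,0]-a)<8]
  if len(s)>5:print(a,len(s),np.median(s,0).round(1),np.percentile(s[:,1],[2,98]).round(1))
```

```text
t 4.88 p [ 0.5361 -0.0306  0.2744] q [-15.9  18.8  71.8   0.   89.1  -8.9] F [-0.1  0.5 -1.6] w 0.0115 gf 78.4
spanner 0.92 [254.2 255.5] [ 0.0052  0.0001 -0.0036]
spanner_eye 0.8 [255.5 375.4] [ 0.0113  0.0006 -0.0776]
12608
-60 457 [-58.2   1.1  -5.2] [-8.4  8.8]
-40 632 [-39.8   1.   -4.7] [-6.   7.6]
-20 628 [-20.1   0.5  -4.6] [-5.3  6.8]
0 656 [ 0.1  0.5 -4.5] [-5.1  6.1]
20 927 [20.3  0.5 -4.3] [-6.6  7.7]
40 1048 [40.2  0.5 -4.3] [-6.8  7.3]
60 1967 [62.1  0.  -4.9] [-14.7  14.8]
80 2606 [78.8 -0.4 -5. ] [-18.4  18.2]
100 1274 [96.8  9.5 -4.9] [-19.   18.8]
```

View pics/w2.png

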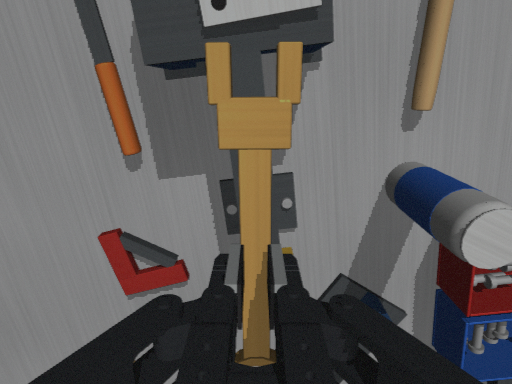

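The spanner is held level along the tool x axis, ring at tool -x (bottom of picture), jaw at (255,90). Next I refine the hook position from depth points.

Run:
```python
from h import *
hx=np.array([np.cos(np.radians(-39.9)),np.sin(np.radians(-39.9)),0]);hy=np.array([-hx[1],hx[0],0]);A=np.array([hx,hy,[0,0,1]])
o0=np.array([.632,-.3236,.25])
for n in("top","scene"):
  p=env.get_image(n);C=cloud(p);L=(C-o0)@A.T*1000
  m=(L[...,0]>-75)&(L[...,0]<-8)&(abs(L[...,1])<25)&(L[...,2]>-12)&(L[...,2]<50)&(p["depth"]>0)
  P=L[m];P=P[np.argsort(P[:,0])];print(n,len(P))
  for a in range(-70,0,8):
    s=P[(P[:,0]>=a)&(P[:,0]<a+8)]
    if len(s):print(a,len(s),s.mean(0).round(1),s[:,1].min().round(1),s[:,1].max().round(1),s[:,2].max().round(1))
  print("tipmost",P[:3].round(1).tolist())
  r=(L[...,0]>-60)&(L[...,0]<40)&(abs(L[...,1])<60)&(L[...,2]>-20)&(L[...,2]<20)
  hsv=cv2.cvtColor(p["img"],cv2.COLOR_RGB2HSV).astype(int)
  rd=r&((hsv[...,0]<6)|(hsv[...,0]>174))&(hsv[...,1]>150)
  bl=r&(hsv[...,0]>105)&(hsv[...,0]<125)&(hsv[...,1]>120)
  for k,q in(("red",rd),("blue",bl)):
    s=L[q];print(k,len(s),"x",np.percentile(s[:,0],[2,50,98]).round(1),"y",np.percentile(s[:,1],[2,50,98]).round(1),"z",np.percentile(s[:,2],[50,98]).round(1))
```

```text
top 57
-70 4 [-63.9  -0.6  35.3] -3.5 2.2 40.3
-62 7 [-59.3   1.   34.7] -2.1 3.6 39.2
-54 6 [-50.5   0.3  27.1] -2.7 3.1 30.7
-46 7 [-41.7   0.5  17.5] -3.7 3.8 21.9
-38 5 [-33.    0.2   8.7] -2.7 2.8 11.3
-30 7 [-25.2  -0.    2. ] -3.8 3.9 6.0
-22 10 [-18.   -0.2   1.5] -3.9 3.8 4.9
-14 11 [-9.7  0.3  5.8] -8.8 6.7 18.3
tipmost [[-64.8, -1.4, 34.8], [-64.5, 0.5, 40.3], [-64.1, 2.2, 33.7]]
red 86 x [-8.4  5.  20.1] y [-9.9  0.2 10. ] z [12.5 17.8]
blue 295 x [-4.6  4.9 16.4] y [-57.8  12.5  58.1] z [ 9.1 14.4]
scene 69
-62 6 [-57.3   0.9  34.4] -3.4 4.5 37.7
-54 14 [-50.3   2.1  28.7] -1.9 5.8 34.1
-46 12 [-42.    1.8  20.3] -2.3 4.6 24.0
-38 12 [-33.7   1.4  11.8] -2.3 4.9 17.6
-30 10 [-25.9   2.    4.6] -1.7 5.2 10.6
-22 8 [-18.1   1.9   2.1] -0.2 3.4 5.2
-14 7 [-11.5   1.3   0.7] -2.5 3.9 2.7
tipmost [[-59.5, 2.2, 36.0], [-59.3, -1.1, 34.5], [-57.1, -0.2, 33.3]]
red 91 x [-1.  15.7 25.6] y [-10.9   0.5  10.9] z [11.  13.9]
blue 272 x [ 1.7 13.  21.5] y [-57.5  15.3  58.6] z [ 8.2 11.5]
```

```bash
cat >> h.py <<'E'
hx=np.array([np.cos(np.radians(-39.9)),np.sin(np.radians(-39.9)),0]);hy=np.array([-hx[1],hx[0],0]);Z=np.array([0,0,1.])
HO=np.array([.6319,-.3222,.25]);U=(-hx+Z)/2**.5;TIP=HO-.058*hx+.033*Z;EYE=np.array([-.075,.0012,-.001])
def hp(phi):
    f=np.radians(phi);z=hx*np.cos(f)-Z*np.sin(f);x=-(hx*np.sin(f)+Z*np.cos(f));return np.column_stack([x,np.cross(z,x),z])
def tcp_for(eye,R):return eye-R@EYE
E
python3 - <<'E'
from h import *
R=hp(45);T=tcp_for(TIP+.045*U,R);print(T,TIP);plan(T,R,16,0)
E
```

```text
[ 0.52208103 -0.23194129  0.26107969] [ 0.58740442 -0.28499592  0.283     ]
step 12.6mm 4.47deg
0 -12.6 0.7 0.6 -0.025 -0.045 -0.059; 0 -12.6 -0.0 1.2 -0.025 -0.045 -0.059; 0 -12.5 -0.8 1.7 -0.025 -0.045 -0.059; 0 -12.3 -1.6 2.3 -0.025 -0.045 -0.059; 0 -12.1 -2.4 2.8 -0.025 -0.045 -0.059; 0 -11.8 -3.2 3.2 -0.025 -0.045 -0.059; 0 -11.4 -3.9 3.7 -0.025 -0.045 -0.059; 0 -11.0 -4.7 4.1 -0.025 -0.045 -0.059
0 -10.5 -5.4 4.4 -0.025 -0.045 -0.059; 0 -10.0 -6.1 4.7 -0.025 -0.045 -0.059; 0 -9.4 -6.8 5.0 -0.025 -0.045 -0.059; 0 -8.7 -7.5 5.3 -0.025 -0.045 -0.059; 0 -8.0 -8.1 5.4 -0.025 -0.045 -0.059; 0 -7.3 -8.7 5.6 -0.025 -0.045 -0.059; 0 -6.5 -9.2 5.7 -0.025 -0.045 -0.059; 0 -5.7 -9.7 5.7 -0.025 -0.045 -0.059
```

Request:
servo_tool --deltas "0 -12.6 0.7 0.6 -0.025 -0.045 -0.059; 0 -12.6 0 1.2 -0.025 -0.045 -0.059; 0 -12.5 -0.8 1.7 -0.025 -0.045 -0.059; 0 -12.3 -1.6 2.3 -0.025 -0.045 -0.059; 0 -12.1 -2.4 2.8 -0.025 -0.045 -0.059; 0 -11.8 -3.2 3.2 -0.025 -0.045 -0.059; 0 -11.4 -3.9 3.7 -0.025 -0.045 -0.059; 0 -11 -4.7 4.1 -0.025 -0.045 -0.059"

```text
time_s: 5.8
position: [0.5289, -0.1316, 0.2664]
tool_rot: [[-0.306, 0.923, 0.232], [0.871, 0.37, -0.323], [-0.384, 0.103, -0.918]]
ft_force: [0.8, -0.1, -1.7]
grip_width: 0.0115
gripper_force: 78.4
```

Request:
servo_tool --deltas "0 -10.5 -5.4 4.4 -0.025 -0.045 -0.059; 0 -10 -6.1 4.7 -0.025 -0.045 -0.059; 0 -9.4 -6.8 5 -0.025 -0.045 -0.059; 0 -8.7 -7.5 5.3 -0.025 -0.045 -0.059; 0 -8 -8.1 5.4 -0.025 -0.045 -0.059; 0 -7.3 -8.7 5.6 -0.025 -0.045 -0.059; 0 -6.5 -9.2 5.7 -0.025 -0.045 -0.059; 0 -5.7 -9.7 5.7 -0.025 -0.045 -0.059"

```text
time_s: 6.47
position: [0.5226, -0.2322, 0.2615]
tool_rot: [[-0.54, 0.636, 0.551], [0.449, 0.771, -0.451], [-0.712, 0.004, -0.703]]
ft_force: [0.7, 0.1, -1.6]
grip_width: 0.0114
gripper_force: 78.5
```

Request:
servo_tool --deltas "0 0 0 0 0 0 0; 0 0 0 0 0 0 0; 0 0 0 0 0 0 0"

```text
time_s: 6.72
position: [0.5231, -0.2317, 0.2622]
tool_rot: [[-0.538, 0.639, 0.549], [0.454, 0.769, -0.45], [-0.71, 0.007, -0.704]]
ft_force: [0.5, -0.9, -1.6]
grip_width: 0.0113
gripper_force: 78.5
```

Run:
```python
from h import *
o=st();R=np.array(o["tool_rot"]);t=np.array(o["position"]);print("roterr",np.degrees(Ro.from_matrix(hp(45).T@R).as_rotvec()).round(2))
B=np.column_stack([hx,hy,Z])
print("tcp eye est rel hook origin",((t+R@EYE-HO)@B*1000).round(1))
for n in("wrist","scene","top"):
  w=env.get_image(n)
  if n=="wrist":a=w["img"]
  if n=="scene":s=w["img"]
  for k in["spanner_eye","hook_tip"]:
    for r in env.spot_point(k,w)[:2]:
      x=unproj(w,*r["uv"]);print(n,k,round(r["conf"],2),np.round(r["uv"],1),((x-HO)@B*1000).round(1))
  C=cloud(w);hsv=cv2.cvtColor(w["img"],cv2.COLOR_RGB2HSV).astype(int);L=(C-t)@R*1000
  m=(hsv[...,0]>7)&(hsv[...,0]<25)&(hsv[...,1]>100)&(hsv[...,2]>60)&(L[...,0]<-50)&(L[...,0]>-110)&(abs(L[...,1])<30)&(abs(L[...,2])<25)
  if m.sum()>10:
    P=L[m];print(n,"ring pts",len(P),"x",np.percentile(P[:,0],[1,99]).round(1),"y",np.percentile(P[:,1],[1,99]).round(1),"z",np.percentile(P[:,2],[5,50,95]).round(1))
b=cv2.resize(s[205:305,90:220],(520,400),interpolation=cv2.INTER_CUBIC)
im=np.zeros((400,800,3),np.uint8);im[:,:520]=b;im[:210,520:]=cv2.resize(a,(280,210));save(im,"d.png")
```

```text
t 6.72 p [ 0.5231 -0.2317  0.2622] q [-34.    9.3 100.7  -9.   25.2 -77.5] F [ 0.5 -0.9 -1.6] w 0.0113 gf 78.5
roterr [-0.38 -0.24  0.16]
tcp eye est rel hook origin [-89.4   0.6  66.2]
wrist spanner_eye 0.77 [254.1 371.8] [-2.038e+02  1.000e-01  5.870e+01]
wrist ring pts 759 x [-64.1 -50.3] y [-9.8 12.7] z [-6.8 -5.1  0.2]
scene spanner_eye 0.69 [130.7 213.5] [ -56.9 -114.5   34.1]
scene spanner_eye 0.56 [287.3 152.6] [-656.   162.4 -250.1]
scene hook_tip 0.53 [165.1 224.5] [-182.3 -147.1 -249.9]
scene ring pts 69 x [-95.1 -51.9] y [-9.6 21. ] z [-4.7 -2.5  1.8]
top spanner_eye 0.69 [186.7 283.3] [-638.5  165.9 -253.5]
top spanner_eye 0.61 [362.  164.8] [   5.6   -8.3 -240.9]
top hook_tip 0.59 [371.4 161.5] [  32.1  -24.  -235.8]
top ring pts 119 x [-92.5 -51.4] y [-12.8  19.4] z [-11.1  -6.9  -0.9]
```

View pics/d.png

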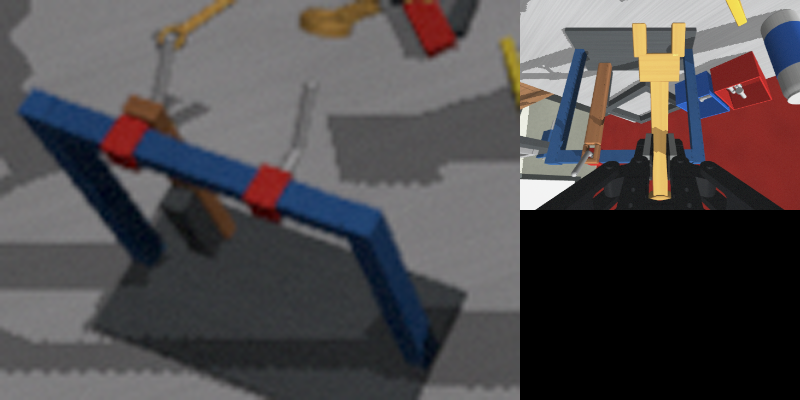

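The scene crop shows the ring at (325,18), just above the peg tip at (312,85). The brush is on the other hook. I will check the alignment with overlays.

Run:
```python
from h import *
o=env.observe();R=np.array(o["tool_rot"]);t=np.array(o["position"])
im=np.zeros((600,800,3),np.uint8)
for j,n in enumerate(("scene","top")):
  w=env.get_image(n)
  def pr(x):
    c=w["world_to_cam"]@np.append(x,1);k=w["camera_matrix"]@c[:3];return k[:2]/k[2]
  c0=pr(TIP+.02*U);s=10;u0,v0=int(c0[0]-20),int(c0[1]-30)
  a=cv2.resize(w["img"][v0:v0+60,u0:u0+40],(400,600),interpolation=cv2.INTER_CUBIC)
  f=lambda x:tuple(int(q) for q in((pr(x)-[u0,v0]+.5)*s))
  cv2.line(a,f(HO-.025*hx),f(TIP),(255,0,255),1);cv2.line(a,f(TIP),f(TIP+.045*U),(0,255,0),1)
  e=t+R@EYE
  for rr in(.011,.0175):
    pts=np.array([f(e+R@np.array([rr*np.cos(q),rr*np.sin(q),-.005])) for q in np.linspace(0,6.28,40)]);cv2.polylines(a,[pts],True,(0,255,255),1)
  im[:,j*400:j*400+400]=a
save(im,"e.png")
```

```text
(no output)
```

View pics/e.png

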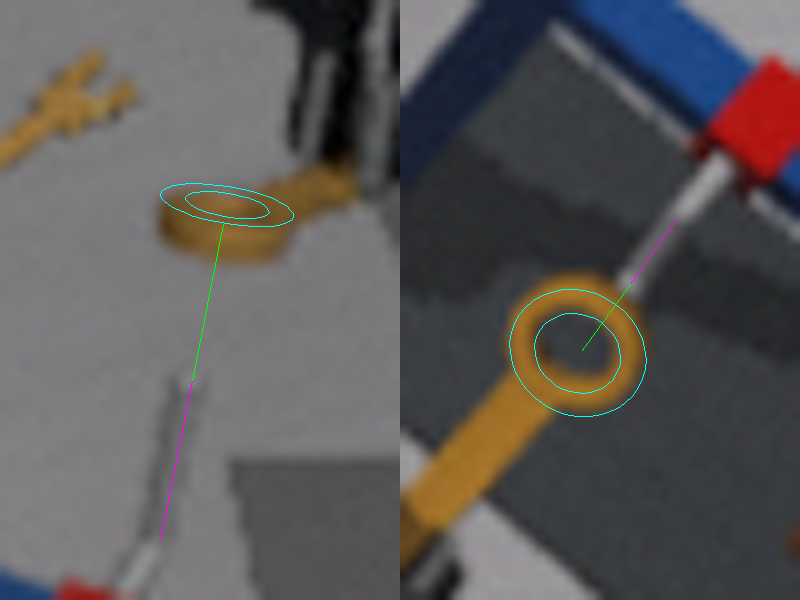

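Overlay: the ring matches its prediction within about 1 mm in both views, and the peg axis (magenta) is right to 1–2 mm. I slide on along tool z.

Request:
servo_tool --deltas "0 0 -1 10 0 0 0; 0 0 0 10 0 0 0; 0 0 0 10 0 0 0; 0 0 0 10 0 0 0; 0 0 0 10 0 0 0; 0 0 0 5 0 0 0; 0 0 0 0 0 0 0; 0 0 0 0 0 0 0"

```text
time_s: 7.93
position: [0.5528, -0.2576, 0.2235]
tool_rot: [[-0.539, 0.638, 0.55], [0.452, 0.77, -0.451], [-0.711, 0.006, -0.703]]
ft_force: [-0.4, 0.3, -1.1]
grip_width: 0.0118
gripper_force: 78.5
```

Request:
servo_tool --deltas "0 0 0 7 0 0 0; 0 0 0 7 0 0 0; 0 0 0 7 0 0 0; 0 0 0 7 0 0 0; 0 0 0 0 0 0 0; 0 0 0 0 0 0 0"

```text
time_s: 8.43
position: [0.5682, -0.2703, 0.2036]
tool_rot: [[-0.539, 0.638, 0.55], [0.452, 0.77, -0.451], [-0.711, 0.006, -0.704]]
ft_force: [0.3, -0.2, -1.0]
grip_width: 0.0116
gripper_force: 78.5
```

Run:
```python
from h import *
o=st();R=np.array(o["tool_rot"]);t=np.array(o["position"]);B=np.column_stack([hx,hy,Z])
e=t+R@EYE;print("eye",((e-HO)@B*1000).round(1))
R2=hp(32);plan(tcp_for(HO-.025*hx-.005*Z,R2),R2,6,0)
```

```text
t 8.43 p [ 0.5682 -0.2703  0.2036] q [-34.9  19.   98.5 -10.5  17.6 -76.4] F [ 0.3 -0.2 -1. ] w 0.0116 gf 78.5
eye [-30.1   0.1   7.6]
step 4.9mm 2.12deg
0 0.6 -0.1 4.8 0.001 -0.037 -0.000; 0 0.7 -0.1 4.8 0.001 -0.037 -0.000; 0 0.9 -0.0 4.8 0.001 -0.037 -0.000; 0 1.1 -0.0 4.7 0.001 -0.037 -0.000; 0 1.3 -0.0 4.7 0.001 -0.037 -0.000; 0 1.4 -0.0 4.6 0.001 -0.037 -0.000
```

Request:
servo_tool --deltas "0 1 0 3 0 -0.02 0; 0 1 0 3 0 -0.02 0; 0 1 0 3 0 -0.02 0; 0 1 0 2 0 -0.02 0; 0 1 0 1 0 0 0; 0 0 0 0 0 0 0; 0 0 0 0 0 0 0"

```text
time_s: 9.02
position: [0.5745, -0.2731, 0.1967]
tool_rot: [[-0.496, 0.64, 0.587], [0.417, 0.769, -0.485], [-0.761, 0.004, -0.648]]
ft_force: [-0.9, -0.9, -0.9]
grip_width: 0.0117
gripper_force: 78.5
```

Run:
```python
from h import *
o=st();R=np.array(o["tool_rot"]);t=np.array(o["position"]);B=np.column_stack([hx,hy,Z])
e=t+R@EYE;print("eye",((e-HO)@B*1000).round(1),"pitch",np.degrees(np.arcsin(-R[2,2])))
im=np.zeros((600,800,3),np.uint8)
for j,n in enumerate(("scene","top")):
  w=env.get_image(n);c=w["world_to_cam"]@np.append(HO-.03*hx-.02*Z,1);k=w["camera_matrix"]@c[:3];c0=k[:2]/k[2];u0,v0=int(c0[0]-20),int(c0[1]-30)
  im[:,j*400:j*400+400]=cv2.resize(w["img"][v0:v0+60,u0:u0+40],(400,600),interpolation=cv2.INTER_CUBIC)
save(im,"f.png")
```

```text
t 9.02 p [ 0.5745 -0.2731  0.1967] q [-34.5  20.3 100.9 -22.8  10.  -63.9] F [-0.9 -0.9 -0.9] w 0.0117 gf 78.5
eye [-27.6   1.9   4.5] pitch 40.41878446616478
```

View pics/f.png

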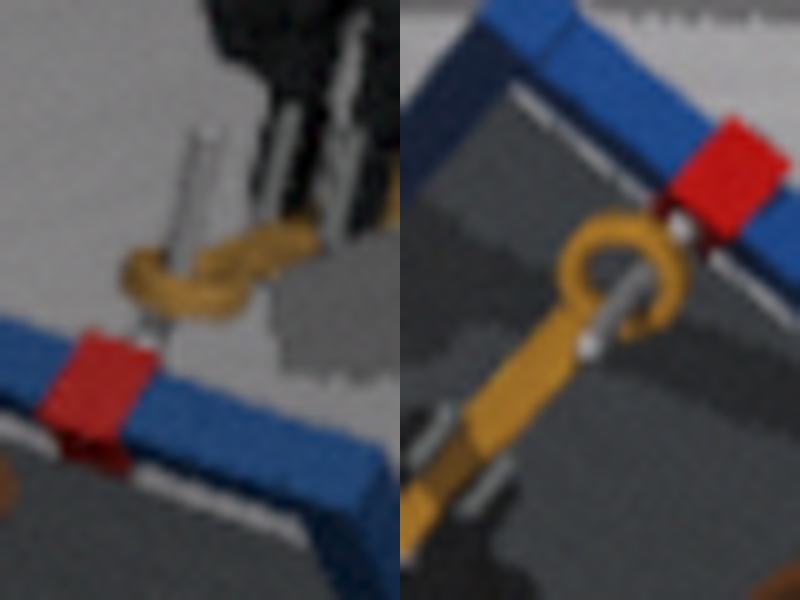

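The peg passes through the ring in both views (top (625,290), scene (185,270)). I lower the spanner a little and release it.

Request:
servo_tool --deltas "0 1.3 -0.5 2 0 0.02 0; 0 1.3 -0.5 2 0 0.02 0; 0 1.3 -0.5 2 0 0.02 0; 0 0 0 0 0 0 0; 0 0 0 0 0 0 0; 0.25 0 0 0 0 0 0; 0.35 0 0 0 0 0 0; 0.35 0 0 0 0 0 0"

```text
time_s: 9.78
position: [0.5746, -0.2753, 0.1891]
tool_rot: [[-0.532, 0.64, 0.555], [0.446, 0.768, -0.459], [-0.72, 0.004, -0.694]]
ft_force: [0.0, 0.4, -0.4]
grip_width: 0.0296
gripper_force: 0.0
```

Request:
servo_tool --deltas "0.35 0 0 0 0 0 0; 0.35 0 0 0 0 0 0; 0.35 0 0 -10 0 0 0; 0.35 0 0 -20 0 0 0; 0.35 0 0 -30 0 0 0; 0.35 0 0 -30 0 0 0; 0.35 0 0 -30 0 0 0; 0.35 0 0 -20 0 0 0"

```text
time_s: 10.45
position: [0.4957, -0.2098, 0.2887]
tool_rot: [[-0.53, 0.639, 0.557], [0.445, 0.769, -0.46], [-0.722, 0.004, -0.692]]
ft_force: [0.0, -0.9, 0.1]
grip_width: 0.0294
gripper_force: 0.0
```

Run:
```python
from h import *
o=st();R=np.array(o["tool_rot"]);B=np.column_stack([hx,hy,Z])
im=np.zeros((600,800,3),np.uint8)
for j,n in enumerate(("scene","wrist")):
  w=env.get_image(n);C=cloud(w)
  for k in("spanner","spanner_eye"):
    for r in env.spot_point(k,w)[:3]:print(n,k,round(r["conf"],2),np.round(r["uv"]),((unproj(w,*r["uv"])-HO)@B*1000).round())
  hsv=cv2.cvtColor(w["img"],cv2.COLOR_RGB2HSV).astype(int);L=(C-HO)@B*1000
  m=(hsv[...,0]>12)&(hsv[...,0]<25)&(hsv[...,1]>100)&(hsv[...,2]>60)&(abs(L[...,0])<120)&(abs(L[...,1])<50)&(L[...,2]<45)&(L[...,2]>-215)
  P=L[m];print(n,len(P));
  for a in range(-200,40,30):
    s=P[abs(P[:,2]-a)<10]
    if len(s)>3:print(a,len(s),np.median(s,0).round(1))
  if n=="scene":s_=w["img"][205:305,90:220]
  else:im[:300,:400]=cv2.resize(w["img"],(400,300))
im[:300,400:790]=cv2.resize(s_,(390,300),interpolation=cv2.INTER_CUBIC);save(im[:300],"g.png")
```

```text
t 10.45 p [ 0.4957 -0.2098  0.2887] q [-33.4   4.  102.6  -9.6  27.7 -76.9] F [ 0.  -0.9  0.1] w 0.0294 gf 0.0
scene spanner 0.69 [167. 265.] [  9.   6. -78.]
scene spanner 0.54 [143. 203.] [-237. -273. -252.]
scene spanner 0.47 [298. 152.] [-668.  204. -245.]
scene spanner_eye 0.69 [130. 214.] [-178. -287. -246.]
scene spanner_eye 0.66 [163. 245.] [-14.   3.   4.]
scene spanner_eye 0.56 [286. 153.] [-654.  156. -256.]
scene 201
-170 15 [  30.4    5.3 -164.4]
-140 47 [  22.8   -1.4 -139. ]
-110 21 [  14.7   -0.4 -110.6]
-80 21 [  8.5   0.1 -79.8]
-20 6 [-12.5   2.1 -17.3]
10 39 [-16.3   2.3   7.4]
wrist spanner 0.81 [253. 206.] [ 10.  -1. -67.]
wrist spanner_eye 0.72 [255. 255.] [-31.   0.   1.]
wrist 1755
-170 37 [  50.3    4.3 -163.8]
-140 237 [  40.2   -4.2 -140.3]
-110 109 [  27.9   -4.  -109.9]
-80 142 [ 15.   -2.6 -79.8]
-50 175 [  1.8  -1.4 -50.1]
-20 311 [-12.2  -0.3 -16. ]
10 198 [-21.9   4.6   5.7]
```

View pics/g.png

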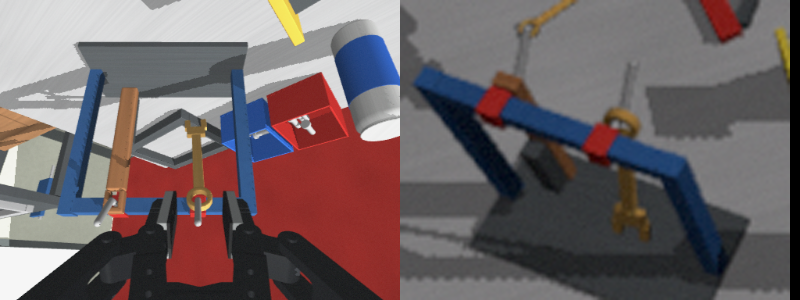

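The spanner hangs on the empty hook (wrist view ring (200,200), jaw at (197,128)), and the brush is untouched. Next, the plate.

```bash
python3 -c "
from h import *
plan([.552,.165,.27],down(180),16,1)"
```

```text
step 23.8mm 3.76deg
1 9.4 20.3 -8.2 -0.017 0.048 -0.041; 1 8.9 20.8 -7.4 -0.017 0.048 -0.041; 1 8.4 21.3 -6.7 -0.017 0.048 -0.041; 1 7.8 21.7 -5.9 -0.017 0.048 -0.041; 1 7.2 22.1 -5.2 -0.017 0.048 -0.041; 1 6.5 22.5 -4.4 -0.017 0.048 -0.041; 1 5.8 22.8 -3.8 -0.017 0.048 -0.041; 1 5.0 23.1 -3.1 -0.017 0.048 -0.041
1 4.2 23.3 -2.5 -0.017 0.048 -0.041; 1 3.3 23.5 -1.9 -0.017 0.048 -0.041; 1 2.4 23.6 -1.4 -0.017 0.048 -0.041; 1 1.5 23.7 -0.9 -0.017 0.048 -0.041; 1 0.5 23.8 -0.4 -0.017 0.048 -0.041; 1 -0.4 23.8 0.0 -0.017 0.048 -0.041; 1 -1.4 23.7 0.4 -0.017 0.048 -0.041; 1 -2.4 23.7 0.7 -0.017 0.048 -0.041
```

Request:
servo_tool --deltas "1 9.4 20.3 -8.2 -0.017 0.048 -0.041; 1 8.9 20.8 -7.4 -0.017 0.048 -0.041; 1 8.4 21.3 -6.7 -0.017 0.048 -0.041; 1 7.8 21.7 -5.9 -0.017 0.048 -0.041; 1 7.2 22.1 -5.2 -0.017 0.048 -0.041; 1 6.5 22.5 -4.4 -0.017 0.048 -0.041; 1 5.8 22.8 -3.8 -0.017 0.048 -0.041; 1 5 23.1 -3.1 -0.017 0.048 -0.041"

```text
time_s: 11.42
position: [0.525, -0.0218, 0.2772]
tool_rot: [[-0.875, 0.339, 0.344], [0.287, 0.938, -0.195], [-0.389, -0.072, -0.919]]
ft_force: [0.2, -0.0, 0.6]
grip_width: 0.0858
gripper_force: 0.0
```

Request:
servo_tool --deltas "1 4.2 23.3 -2.5 -0.017 0.048 -0.041; 1 3.3 23.5 -1.9 -0.017 0.048 -0.041; 1 2.4 23.6 -1.4 -0.017 0.048 -0.041; 1 1.5 23.7 -0.9 -0.017 0.048 -0.041; 1 0.5 23.8 -0.4 -0.017 0.048 -0.041; 1 -0.4 23.8 0 -0.017 0.048 -0.041; 1 -1.4 23.7 0.4 -0.017 0.048 -0.041; 1 -2.4 23.7 0.7 -0.017 0.048 -0.041"

```text
time_s: 12.08
position: [0.5529, 0.1663, 0.2687]
tool_rot: [[-1.0, 0.001, -0.001], [0.001, 1.0, -0.004], [0.001, -0.004, -1.0]]
ft_force: [0.3, -0.2, 0.5]
grip_width: 0.085
gripper_force: 0.0
```

Request:
servo_tool --deltas "1 0 0 0 0 0 0; 1 0 0 0 0 0 0; 1 0 0 0 0 0 0"

```text
time_s: 12.33
position: [0.5525, 0.1648, 0.2692]
tool_rot: [[-1.0, 0.003, 0.002], [0.003, 1.0, -0.005], [-0.002, -0.005, -1.0]]
ft_force: [-0.4, 0.5, -0.4]
grip_width: 0.0852
gripper_force: 0.0
```

```bash
cat >> h.py <<'E'
def plate(w,top=.118):
    C,m=seg(w,0,180,0,smax=70,vmin=120,zr=(.113,.124));m&=(C[...,0]>.44)&(C[...,0]<.68)&(C[...,1]>-.16)&(C[...,1]<.26)
    P,r=rect(w,m,top);return len(P),np.round(r[0],1),np.round(r[1],1),round(r[2],2)
E
python3 - <<'E'
from h import *
o=st();print(o["tool_rot"].round(3) if hasattr(o["tool_rot"],"round") else o["tool_rot"])
w=env.get_image("wrist");print("plate wrist",plate(w),w["img"].shape)
t=env.get_image("top");print("plate top",plate(t))
C=cloud(w);z=C[...,2];m=(z>.105)&(z<.114)&(C[...,1]>.0)&(C[...,1]<.26)&(C[...,0]>.42)&(C[...,0]<.66)
for y in np.arange(.02,.26,.02):
    s=m&(abs(C[...,1]-y)<.004)
    if s.sum()>10:print(round(y,3),s.sum(),np.percentile(C[...,0][s],[1,99]).round(4))
m&=(C[...,0]<.5);print("shelf y",np.percentile(C[...,1][m],[.5,99.5]).round(4))
E
```

```text
t 12.33 p [0.5525 0.1648 0.2692] q [  5.   23.2  65.8  -0.3  90.9 -84.8] F [-0.4  0.5 -0.4] w 0.0852 gf 0.0
[[-1.     0.003  0.002]
 [ 0.003  1.    -0.005]
 [-0.002 -0.005 -1.   ]]
plate wrist (11031, array([557.5, 165. ]), array([ 99.3, 114.3]), 2.54) (384, 512, 3)
plate top (203, array([550.8, 194.9]), array([38.7, 52.8]), 1.98)
0.02 339 [0.5153 0.5544]
0.04 341 [0.5154 0.5554]
0.06 345 [0.5156 0.5555]
0.08 504 [0.4565 0.6155]
0.1 1429 [0.4524 0.6188]
0.12 638 [0.4517 0.6198]
0.14 632 [0.4517 0.6198]
0.16 653 [0.4518 0.6198]
0.18 622 [0.4518 0.6201]
0.2 633 [0.4519 0.62  ]
0.22 703 [0.4519 0.6213]
0.24 1225 [0.4528 0.6198]
shelf y [0.084  0.2424]
```

Request:
servo_tool --deltas "1 -39 0 5 0 0 0; 1 -39 0 20 0 0 0; 1 0 0 38 0 0 0; 1 0 0 38 0 0 0; 1 0 0 38 0 0 0; 1 0 0 19 0 0 0; 1 0 0 9 0 0 0; 1 0 0 0 0 0 0"

```text
time_s: 13.1
position: [0.6283, 0.1638, 0.1031]
tool_rot: [[-1.0, 0.003, 0.001], [0.003, 1.0, -0.005], [-0.001, -0.005, -1.0]]
ft_force: [0.2, -0.4, 0.1]
grip_width: 0.0853
gripper_force: 0.0
```

Request:
servo_tool --deltas "1 0 0 0 0 0 0; 1 6 0 0 0 0 0; 1 6 0 0 0 0 0; 1 5 0 0 0 0 0; 1 5 0 0 0 0 0; 1 0 0 0 0 0 0; 1 0 0 0 0 0 0"

```text
time_s: 13.68
position: [0.6067, 0.1646, 0.1051]
tool_rot: [[-1.0, 0.002, 0.004], [0.002, 1.0, -0.004], [-0.004, -0.004, -1.0]]
ft_force: [-2.1, 0.4, 3.4]
grip_width: 0.0855
gripper_force: 1.7
```

Run:
```python
from h import *
st()
w=env.get_image("wrist");print("plate wrist",plate(w))
```

```text
t 13.68 p [0.6067 0.1646 0.1051] q [  4.5  35.7  71.8  -0.3  72.3 -85.3] F [-2.1  0.4  3.4] w 0.0855 gf 1.7
plate wrist (42998, array([557.3, 164.9]), array([ 98.8, 114. ]), 2.5)
```

Request:
servo_tool --deltas "1 -12 0 0 0 0 0; 1 -12 0 0 0 0 0; 1 0 0 2 0 0 0; 1 0 0 2 0 0 0; 1 0 0 0 0 0 0; 1 0 0 0 0 0 0; 1 0 0 0 0 0 0"

```text
time_s: 14.32
position: [0.6306, 0.1645, 0.1006]
tool_rot: [[-1.0, 0.002, 0.003], [0.002, 1.0, -0.004], [-0.003, -0.004, -1.0]]
ft_force: [0.1, -0.6, -0.1]
grip_width: 0.0853
gripper_force: 0.0
```

Request:
servo_tool --deltas "1 0 0 1.5 0 0 0; 1 0 0 0.5 0 0 0; 1 0 0 0 0 0 0; 1 5 0 0 0 0 0; 1 5 0 0 0 0 0; 1 5 0 0 0 0 0; 1 0 0 0 0 0 0; 1 0 0 0 0 0 0"

```text
time_s: 14.98
position: [0.6156, 0.1645, 0.0988]
tool_rot: [[-1.0, 0.002, 0.003], [0.002, 1.0, -0.004], [-0.003, -0.004, -1.0]]
ft_force: [0.4, -0.4, 0.1]
grip_width: 0.0851
gripper_force: 0.0
```

Run:
```python
from h import *
st()
w=env.get_image("wrist");print("plate wrist",plate(w))
```

```text
t 14.98 p [0.6156 0.1645 0.0988] q [  4.4  36.8  70.6  -0.3  72.3 -85.3] F [ 0.4 -0.4  0.1] w 0.0851 gf 0.0
plate wrist (59494, array([553.9, 166.5]), array([ 98.7, 113.9]), 0.29)
```

Request:
servo_tool --deltas "1 5 0 0 0 0 0; 1 5 0 0 0 0 0; 1 5 0 0 0 0 0; 1 3.3 0 0 0 0 0; 1 0 0 0 0 0 0; 1 0 0 0 0 0 0"

```text
time_s: 15.53
position: [0.597, 0.1646, 0.0984]
tool_rot: [[-1.0, 0.002, 0.002], [0.002, 1.0, -0.004], [-0.002, -0.004, -1.0]]
ft_force: [0.5, -0.3, 0.4]
grip_width: 0.0854
gripper_force: 0.0
```

Run:
```python
from h import *
st()
w=env.get_image("wrist");print("plate wrist",plate(w))
```

```text
t 15.53 p [0.597  0.1646 0.0984] q [  4.6  35.3  73.9  -0.3  70.7 -85.2] F [ 0.5 -0.3  0.4] w 0.0854 gf 0.0
plate wrist (59242, array([536.2, 166.8]), array([114. ,  98.8]), 89.86)
```

```bash
python3 -c "
from h import *
o=env.observe();R=np.array(o['tool_rot']);s=(np.array(o['position'])+[.02,0,.08],R)
plan([.536,.256,.17],down(90),14,1,start=s)"
```

```text
step 8.8mm 6.42deg
1 5.8 6.5 0.6 -0.000 0.000 0.112; 1 6.5 5.8 0.6 -0.000 0.000 0.112; 1 7.1 5.1 0.6 -0.000 0.000 0.112; 1 7.6 4.2 0.6 -0.000 0.000 0.112; 1 8.1 3.4 0.6 -0.000 0.000 0.112; 1 8.4 2.4 0.6 -0.000 0.000 0.112; 1 8.6 1.5 0.6 -0.000 0.000 0.112; 1 8.7 0.5 0.6 -0.000 0.000 0.112
1 8.7 -0.5 0.6 -0.000 0.000 0.112; 1 8.6 -1.4 0.6 -0.000 0.000 0.112; 1 8.4 -2.4 0.6 -0.000 0.000 0.112; 1 8.1 -3.3 0.6 -0.000 0.000 0.112; 1 7.7 -4.2 0.6 -0.000 0.000 0.112; 1 7.1 -5.0 0.6 -0.000 0.000 0.112
```

Request:
servo_tool --deltas "1 -10 0 0 0 0 0; 1 -10 0 -5 0 0 0; 1 0 0 -35 0 0 0; 1 0 0 -40 0 0 0; 1 5.8 6.5 0.6 0 0 0.112; 1 6.5 5.8 0.6 0 0 0.112; 1 7.1 5.1 0.6 0 0 0.112; 1 7.6 4.2 0.6 0 0 0.112"

```text
time_s: 16.25
position: [0.5937, 0.1912, 0.1758]
tool_rot: [[-0.898, 0.44, 0.002], [0.44, 0.898, -0.004], [-0.004, -0.003, -1.0]]
ft_force: [-0.3, -1.4, 0.1]
grip_width: 0.0849
gripper_force: 0.0
```

Request:
servo_tool --deltas "1 8.1 3.4 0.6 0 0 0.112; 1 8.4 2.4 0.6 0 0 0.112; 1 8.6 1.5 0.6 0 0 0.112; 1 8.7 0.5 0.6 0 0 0.112; 1 8.7 -0.5 0.6 0 0 0.112; 1 8.6 -1.4 0.6 0 0 0.112; 1 8.4 -2.4 0.6 0 0 0.112; 1 8.1 -3.3 0.6 0 0 0.112"

```text
time_s: 16.92
position: [0.5473, 0.2434, 0.1704]
tool_rot: [[-0.217, 0.976, 0.002], [0.976, 0.217, -0.005], [-0.005, 0.001, -1.0]]
ft_force: [0.8, -0.4, -0.1]
grip_width: 0.0855
gripper_force: 0.0
```

Request:
servo_tool --deltas "1 7.7 -4.2 0.6 0 0 0.112; 1 7.1 -5 0.6 0 0 0.112; 1 0 0 0 0 0 0; 1 0 0 0 0 0 0; 1 0 0 0 0 0 0"

```text
time_s: 17.33
position: [0.5366, 0.2559, 0.1694]
tool_rot: [[-0.003, 1.0, 0.003], [1.0, 0.004, -0.005], [-0.005, 0.003, -1.0]]
ft_force: [1.3, 0.9, 0.0]
grip_width: 0.0856
gripper_force: 0.0
```

Run:
```python
from h import *
o=st();print(np.round(o["tool_rot"],4))
w=env.get_image("wrist");print("plate wrist",plate(w))
```

```text
t 17.33 p [0.5366 0.2559 0.1694] q [14.2 29.  72.9 -0.3 78.  14.1] F [1.3 0.9 0. ] w 0.0856 gf 0.0
[[-0.0035  1.      0.0034]
 [ 1.      0.0035 -0.0045]
 [-0.0046  0.0034 -1.    ]]
plate wrist (11713, array([536.7, 174.1]), array([100.8,  99.1]), 90.0)
```

Request:
servo_tool --deltas "1 0 0 20 0.0034 0.0045 0.0035; 1 0 0 30 0 0 0; 1 0 0 15 0 0 0; 1 0 0 6 0 0 0; 1 0 0 0 0 0 0; 1 0 0 0 0 0 0"

```text
time_s: 17.88
position: [0.5371, 0.256, 0.0992]
tool_rot: [[0.003, 1.0, 0.001], [1.0, -0.003, 0.0], [0.0, 0.001, -1.0]]
ft_force: [-0.5, -1.0, -0.2]
grip_width: 0.0857
gripper_force: 0.0
```

Request:
servo_tool --deltas "1 -5 0 0 0 0 0; 1 -5 0 0 0 0 0; 1 -5 0 0 0 0 0; 1 -8 0 0 0 0 0; 1 -8 0 0 0 0 0; 1 -8 0 0 0 0 0; 1 -8 0 0 0 0 0; 1 -4 0 0 0 0 0"

```text
time_s: 18.55
position: [0.5366, 0.2044, 0.099]
tool_rot: [[0.004, 1.0, 0.001], [1.0, -0.004, 0.001], [0.001, 0.001, -1.0]]
ft_force: [0.5, 5.5, 3.5]
grip_width: 0.0854
gripper_force: 2.8
```

Run:
```python
from h import *
o=st();print(np.round(o["tool_rot"],4))
w=env.get_image("wrist");print("plate wrist",plate(w));print("plate top",plate(env.get_image("top")))
```

```text
t 18.55 p [0.5366 0.2044 0.099 ] q [ 9.  31.3 81.8  0.1 66.8  9.2] F [0.5 5.5 3.5] w 0.0854 gf 2.8
[[ 0.0039  1.      0.0015]
 [ 1.     -0.0039  0.0012]
 [ 0.0012  0.0015 -1.    ]]
plate wrist (12772, array([536.6, 172.4]), array([51.6, 99.3]), 89.7)
plate top (680, array([536.3, 121.3]), array([95., 82.]), 1.11)
```

Request:
servo_tool --deltas "1 -6 0 0 0 0 0; 1 -8 0 0 0 0 0; 1 -8 0 0 0 0 0; 1 -8 0 0 0 0 0; 1 -8 0 0 0 0 0; 1 -8 0 0 0 0 0; 1 -8 0 0 0 0 0; 1 -6 0 0 0 0 0"

```text
time_s: 19.32
position: [0.5361, 0.145, 0.0986]
tool_rot: [[0.003, 1.0, 0.001], [1.0, -0.003, 0.001], [0.001, 0.001, -1.0]]
ft_force: [0.6, 5.1, 3.2]
grip_width: 0.0855
gripper_force: 2.7
```

```bash
cat >> h.py <<'E'
def pl2(n="top"):
    w=env.get_image(n);C,m=seg(w,0,180,0,smax=70,vmin=120,zr=(.112,.125));m&=(C[...,0]>.44)&(C[...,0]<.68)&(C[...,1]>-.16)&(C[...,1]<.26)
    m=cv2.morphologyEx(m.astype(np.uint8),cv2.MORPH_OPEN,np.ones((2,2),np.uint8))>0
    P=C[m]*1000;print(n,len(P),"x",np.percentile(P[:,0],[1,99]).round(1),"y",np.percentile(P[:,1],[1,99]).round(1),"z",np.percentile(P[:,2],[5,50,95]).round(1))
    f=np.linalg.lstsq(np.c_[P[:,:2],np.ones(len(P))],P[:,2],rcond=None)[0];print(" slopes",f[:2].round(4),plate(w))
E
python3 -c "
from h import *
st();pl2('top');pl2('wrist');pl2('scene')"
```

```text
t 19.32 p [0.5361 0.145  0.0986] q [ 2.9 29.8 84.9  0.1 65.3  3. ] F [0.6 5.1 3.2] w 0.0855 gf 2.7
top 712 x [485.  581.9] y [20.8 99.9] z [111.4 117.7 122.9]
 slopes [-0.7743  0.0604] (595, array([534.6,  60.9]), array([95. , 73.3]), 1.13)
wrist 13285 x [489.1 585.1] y [ 90.  156.2] z [115.9 117.9 118.9]
 slopes [0.0046 0.3354] (12805, array([536.4, 111.8]), array([51.6, 99.3]), 89.79)
scene 270 x [495.6 589.5] y [ 21.8 133.1] z [112.2 115.9 119.8]
 slopes [1.2    0.2025] (141, array([529.7, 108.5]), array([75.6, 39.7]), 29.87)
```

Request:
servo_tool --deltas "1 -6 0 0 0 0 0; 1 -8 0 0 0 0 0; 1 -8 0 0 0 0 0; 1 -8 0 0 0 0 0; 1 -8 0 0 0 0 0; 1 -8 0 0 0 0 0; 1 -8 0 0 0 0 0; 1 -6 0 0 0 0 0"

```text
time_s: 20.13
position: [0.5358, 0.084, 0.0983]
tool_rot: [[0.004, 1.0, -0.0], [1.0, -0.004, -0.0], [-0.0, -0.0, -1.0]]
ft_force: [-0.2, 2.6, -1.6]
grip_width: 0.0854
gripper_force: 1.3
```

Request:
servo_tool --deltas "1 -6 0 0 0 0 0; 1 -8 0 0 0 0 0; 1 -8 0 0 0 0 0; 1 -8 0 0 0 0 0; 1 -8 0 0 0 0 0; 1 -8 0 0 0 0 0; 1 -6 0 0 0 0 0; 1 -4 0 0 0 0 0"

```text
time_s: 20.8
position: [0.5357, 0.0282, 0.0984]
tool_rot: [[0.004, 1.0, 0.0], [1.0, -0.004, 0.0], [0.0, 0.0, -1.0]]
ft_force: [0.3, 2.2, -1.5]
grip_width: 0.0855
gripper_force: 1.3
```

```bash
python3 -c "
from h import *
st();pl2('top');pl2('wrist');pl2('scene')"
```

```text
t 20.8 p [0.5357 0.0282 0.0984] q [-9.6 28.2 88.   0.  63.8 -9.4] F [ 0.3  2.2 -1.5] w 0.0855 gf 1.3
top 547 x [465.1 579.9] y [-105.1    9.2] z [112.2 117.7 123. ]
 slopes [-1.7062  0.7535] (400, array([532.9, -64.9]), array([ 52.3, 104. ]), 74.7)
wrist 12948 x [489.1 584.4] y [-26.9  38.6] z [115.9 117.8 118.8]
 slopes [-0.0145  0.4106] (12710, array([536.3,  -4.1]), array([99.3, 51.6]), 0.23)
scene 301 x [ 493.6 1141.4] y [-208.6   19.1] z [112.1 116.  119.6]
 slopes [1.6333 0.396 ] (142, array([527.4, -11.4]), array([46.7, 62.3]), 69.89)
```

Request:
servo_tool --deltas "1 -5 0 0 0 0 0; 1 -6 0 0 0 0 0; 1 -6 0 0 0 0 0; 1 -6 0 0 0 0 0; 1 -5 0 0 0 0 0; 1 -4 0 0 0 0 0; 1 -2 0 0 0 0 0; 1 -2 0 0 0 0 0"

```text
time_s: 21.62
position: [0.5357, -0.0072, 0.0986]
tool_rot: [[0.003, 1.0, 0.001], [1.0, -0.003, 0.0], [0.0, 0.001, -1.0]]
ft_force: [-0.3, 6.0, 2.4]
grip_width: 0.0852
gripper_force: 2.9
```

Request:
servo_tool --deltas "1 -1 0 0 0 0 0; 1 -1 0 0 0 0 0; 1 -1 0 0 0 0 0; 1 0 0 0 0 0 0"

```text
time_s: 21.95
position: [0.5357, -0.0101, 0.0986]
tool_rot: [[0.003, 1.0, 0.001], [1.0, -0.003, 0.0], [0.0, 0.001, -1.0]]
ft_force: [-1.0, 4.2, 2.9]
grip_width: 0.0855
gripper_force: 2.3
```

Request:
servo_tool --deltas "1 -1 0 0 0 0 0; 1 -1 0 0 0 0 0; 1 -0.5 0 0 0 0 0; 1 0 0 0 0 0 0"

```text
time_s: 22.28
position: [0.5357, -0.0123, 0.0986]
tool_rot: [[0.003, 1.0, 0.001], [1.0, -0.003, 0.001], [0.001, 0.001, -1.0]]
ft_force: [-0.3, 6.2, 3.3]
grip_width: 0.0857
gripper_force: 3.0
```

Request:
servo_tool --deltas "1 -1 0 0 0 0 0; 1 -1 0 0 0 0 0; 1 -1 0 0 0 0 0; 1 0 0 0 0 0 0"

```text
time_s: 22.62
position: [0.5356, -0.0126, 0.0986]
tool_rot: [[0.003, 1.0, 0.001], [1.0, -0.003, 0.006], [0.006, 0.001, -1.0]]
ft_force: [2.5, 21.3, 4.8]
grip_width: 0.0856
gripper_force: 10.7
```

The force rose to 21 N, so the plate is against the stop. I back off.

Request:
servo_tool --deltas "1 2 0 0 0 0 0; 1 2 0 0 0 0 0; 1 6 0 0 0 0 0; 1 15 0 0 0 0 0; 1 20 0 0 0 0 0; 1 10 0 -30 0 0 0; 1 0 0 -40 0 0 0; 1 0 0 -40 0 0 0"

```text
time_s: 23.28
position: [0.5351, 0.0399, 0.2092]
tool_rot: [[0.002, 1.0, -0.002], [1.0, -0.002, -0.0], [-0.0, -0.002, -1.0]]
ft_force: [1.8, 0.1, 0.3]
grip_width: 0.0855
gripper_force: 0.0
```

Request:
servo_tool --deltas "1 -20 0 -40 0 0 0; 1 -30 0 -20 0 0 0; 1 -30 0 0 0 0 0; 1 0 0 0 0 0 0; 1 0 0 0 0 0 0; 1 0 0 0 0 0 0; 1 0 0 0 0 0 0"

```text
time_s: 23.87
position: [0.5353, -0.0384, 0.2652]
tool_rot: [[0.003, 1.0, -0.001], [1.0, -0.003, 0.0], [0.0, -0.001, -1.0]]
ft_force: [0.2, 0.4, -0.6]
grip_width: 0.0858
gripper_force: 0.0
```

Run:
```python
from h import *
o=st();pl2('wrist');B=np.column_stack([hx,hy,Z])
w=env.get_image("wrist");C,m=seg(w,23,35,110,zr=(.105,.145));P,r=rect(w,m,.132);print("stop",len(P),np.round(r[0],1),np.round(r[1],1),r[2])
s=env.get_image("scene")
for k in("spanner","spanner_eye"):
    for r in env.spot_point(k,s)[:3]:print(k,round(r["conf"],2),np.round(r["uv"]),((unproj(s,*r["uv"])-HO)@B*1000).round())
C=cloud(s);hsv=cv2.cvtColor(s["img"],cv2.COLOR_RGB2HSV).astype(int);L=(C-HO)@B*1000
m=(hsv[...,0]>12)&(hsv[...,0]<25)&(hsv[...,1]>100)&(hsv[...,2]>60)&(abs(L[...,0])<120)&(abs(L[...,1])<40)&(L[...,2]<45)&(L[...,2]>-215)
P=L[m]
for a in range(-170,20,30):
    q=P[abs(P[:,2]-a)<10]
    if len(q)>3:print(a,len(q),np.median(q,0).round(1))
im=np.zeros((400,800,3),np.uint8);im[:300,:400]=cv2.resize(w["img"],(400,300));im[:308,400:]=cv2.resize(s["img"][140:310,95:316],(400,308),interpolation=cv2.INTER_CUBIC);save(im[:308],"i.png")
```

```text
t 23.87 p [ 0.5353 -0.0384  0.2652] q [-16.8  19.2  72.7   0.   88.1 -16.6] F [ 0.2  0.4 -0.6] w 0.0858 gf 0.0
wrist 10074 x [488.4 606.5] y [-137.8  -24.1] z [116.7 117.9 119. ]
 slopes [-0.1045  0.2111] (10066, array([536.3, -79.6]), array([114.6,  99.7]), 89.91)
stop 546 [ 534.2 -142. ] [ 9.5 68.6] 89.93094635009766
spanner 0.6 [145. 203.] [-240. -264. -250.]
spanner 0.5 [171. 260.] [19. 45.  7.]
spanner 0.39 [299. 154.] [-668.  210. -252.]
spanner_eye 0.71 [165. 244.] [-16.   8.   6.]
spanner_eye 0.69 [167. 227.] [-54.   1.  34.]
spanner_eye 0.63 [160. 243.] [-15.  -6.   6.]
-170 4 [ -12.8    1.9 -164.2]
-140 22 [ -13.4    5.5 -142. ]
-20 14 [-14.5   1.8 -17.5]
10 37 [-15.6   5.1   6.2]
```

View pics/i.png

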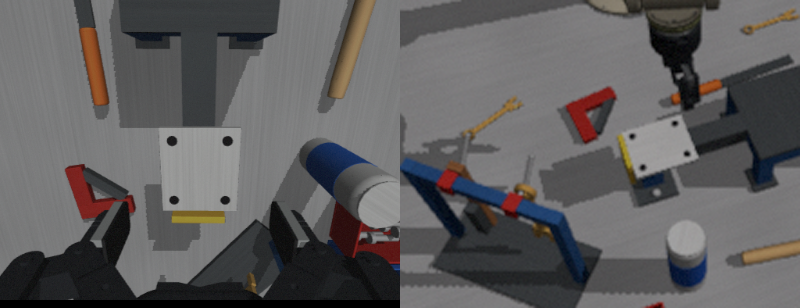

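The plate lies square against the stop, centred to about 1 mm ((200,168) in the left image). The spanner hangs upright on the hook. I wait briefly, then hand in.

Request:
servo_tool --deltas "1 0 0 -10 0 0 0; 1 0 0 0 0 0 0; 1 0 0 0 0 0 0; 1 0 0 0 0 0 0; 1 0 0 0 0 0 0; 1 0 0 0 0 0 0; 1 0 0 0 0 0 0; 1 0 0 0 0 0 0"

```text
time_s: 24.78
position: [0.5355, -0.0391, 0.2755]
tool_rot: [[0.003, 1.0, 0.0], [1.0, -0.003, 0.0], [0.0, 0.0, -1.0]]
ft_force: [0.8, 0.7, -0.8]
grip_width: 0.0853
gripper_force: 0.0
```

Run:
```python
from h import *
B=np.column_stack([hx,hy,Z])
for i in range(4):
  s=env.get_image("scene");C=cloud(s);hsv=cv2.cvtColor(s["img"],cv2.COLOR_RGB2HSV).astype(int);L=(C-HO)@B*1000
  m=(hsv[...,0]>12)&(hsv[...,0]<25)&(hsv[...,1]>100)&(hsv[...,2]>60)&(abs(L[...,0])<120)&(abs(L[...,1])<40)&(L[...,2]<-120)&(L[...,2]>-215)
  print(s.get("shot"),m.sum(),L[m].mean(0).round(2))
print(env.close_job())
```

```text
37 33 [ -13.63    1.92 -142.95]
38 32 [ -13.71    1.36 -142.85]
39 33 [ -13.53    2.04 -142.66]
40 31 [ -13.73    1.57 -142.61]
the job is handed in; nothing more can be done
None
```

I handed the job in at about 25 s of the 72 s allowed: the spanner hangs still and upright on the empty hook, and the plate lies square against the stop, about 1 mm off centre; no verdict came back.

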